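Seat the bayonet hub collar in the tool-chest drawer

TASK

Pull the drawer of the bench-top tool chest all the way open by its T-shaped pull. Inside stands a propeller hub whose knurled collar is riding on top of the hub's cross-pin: turn the collar clockwise (seen from above, at most about a quarter turn), without lifting it off the hub, until its hidden keyways drop over the pin, then press it fully down against the spring and finish still holding it pressed home, so that a colleague can fit the retaining clip. Leave the other things on the bench where they are.

Things in the scene. Friction and masses are not known exactly. Their poses are not given: they have to be found in the camera images.
- chest_front (a point): middle of the top front edge of a dark steel tool chest, 270 mm deep (x), 360 mm wide (y), 165 mm high, fixed; x axis from its front to its back. Its one working drawer is at the top (the panel below it is fixed). The drawer front faces the chest's -x; its top is 153 mm above the bench; drawer side walls end 137 mm above the bench, 160 mm either side of the hub.
- drawer (a joint): how far the drawer is pulled out, in m: 0 closed (at the start), 0.200 at its end stop. It slides straight out along the chest's -x axis with about 2.5 N of friction and stays where it is left.
- drawer_handle (a point): centre of the cross-bar of the drawer's pull, moves with the drawer; axes parallel to the chest's. Steel T: cross-bar 34 mm along y, 14 mm along x, 16 mm high, on a 12 mm round stem; the bar's centre is 29 mm in front of the drawer front, 130 mm above the bench, 35 mm below the chest's top. It can be pinched from above across its 34 mm length.
- hub_seat (a point): on the axis of the propeller hub in the drawer, at the height of the shoulder on which the collar sits when home: 116 mm above the bench, 19 mm above the drawer floor; moves with the drawer. z up, x into the chest, y along the hub's cross-pin. It is 120 mm behind the pull's cross-bar, 77 mm behind the drawer front's inner face, and 117 mm in front of the chest when the drawer is fully out.
- hub_top (a point): top centre of the hub's steel post (22 mm thick), 35 mm above hub_seat; moves with the drawer. Through the post runs a 5 mm cross-pin, 34 mm long, along hub_seat's y axis, its top 11 mm above hub_seat; it is hidden under the collar. Below the collar nothing of the hub is wider than 44 mm, except its foot, 60 mm across and 4 mm thick on the drawer floor.
- washer (a joint): how far the spring washer round the hub (44 mm across) is pressed down, in m: 0 at rest, its top then 7 mm above hub_seat; 0.007 when the collar is home on the shoulder. It starts to yield at 3 N, pushes up with 8 N at 0.007, and is damped (60 N s/m), so it yields and returns gently.
- collar: knurled aluminium collar on the hub post, 46 mm across, 24 mm tall, bore 25 mm, 60 to 130 g, loose; origin at the centre of its underside, z up. Two hidden keyways, 9 mm wide, 13 mm deep, in its underside at +y and -y. At the start it rides on the cross-pin, origin 11 mm above hub_seat, with its y axis 0.45 to 1.5 rad anticlockwise (from above) of hub_seat's y.
- collar_top (a point): centre of the collar's top face, 24 mm above its origin, same axes. Turned clockwise until its y axis lies along hub_seat's y (either end, within about 0.12 rad) the collar can go down: let go there it sinks 4 mm on to the spring washer; pushed 7 mm more it sits on the shoulder (home: its origin level with hub_seat). Let go, the spring lifts it again.
- receiver: small black radio receiver box, 50 x 35 x 16 mm, lying on the bench; bystander; origin under its centre
- screwdriver: screwdriver lying on the bench; bystander; origin under its middle
- glue_bottle: small bottle, 36 mm across and 85 mm tall, standing on the bench; bystander; origin under its centre
- wrench: small steel wrench lying on the bench; bystander; origin under its middle
- tester: grey servo tester box, 60 x 40 x 22 mm, with a small black knob on top, on the bench; bystander; origin under its centre

How it is judged:
By the outcome, as a careful person would: the job done as asked, in the order asked, and still so for the second after the job is handed in, while the arm keeps its last pose, push and grip.
It also fails if it takes over 48 s, if anything falls off the work surface, if the arm or the gripper's body presses on something with over 40 N, if the wrist force passes 120 N, or if a joint passes its speed limit or range.

ROBOT

A 7-joint arm with a two-finger parallel gripper is mounted at the origin on the work surface. World frame = base frame: x ahead of the robot, y to its left, z up, the work surface at z = 0. Lengths are in m, angles in rad, forces in N, time in s.
With the tool pointing down it reaches from about 0.4 to 0.85 m from the base axis. Payload 4.5 kg.
Tool frame: the origin (TCP) lies on the centre line of the jaws, within the pads' length; the fingertips stand 25 mm ahead of it and the grasp point (between the pads) lies 6 mm ahead of it; z points along the fingers, y is the direction in which the jaws open and shut (so a half turn about z gives the same grasp; the last joint's range is limited). The gripper opens to 88 mm and grips with 3 to 60 N. Pads are 18 mm wide; open, the fingers measure 123 mm over their backs; the gripper's body (75 mm by 187 mm) begins 45 mm behind the grasp point.
Start: joints at [0.034, 0.689, -0.195, 1.565, 0.157, 0.902, -0.215], TCP at [0.625, 0, 0.264] pointing down, gripper open.
Joint ranges: [-3.01, 3.01], [-0.46, 2.08], [-1.47, 1.51], [0.13, 2.56], [-1, 4.14], [0.04, 2.09], [-2.66, 2.66]. Speed limits (rad/s): [2.57, 2.57, 3.14, 3.14, 3.14, 3.14, 3.14].

INTERFACE

Orientations are given as a unit quaternion [x, y, z, w].
In Python, from plant import r, eyes gives the robot as it stands.
- The arm moves only by the tool servo_tool, never from a script. Its argument "deltas" is a list of rows, each an object of numbers: "dx", "dy", "dz": the shift along the tool's x, y, z in units of 60 mm (1.0 is 60 mm); "ax", "ay", "az": the turn, a rotation vector about the tool's x, y, z in units of 6 degrees (1.0 is 6 degrees); "hand": the finger opening in mm, from 0 to 88.1. A call has 1 to 10 rows; each row is the pose to reach, as a shift and turn from the pose commanded when the call began, along the tool's axes at that moment; what a row does not reach only later rows make up. A row lasts 1/8 s, in which the tool goes at most 62.5 mm and 10.7 degrees, less where a joint would pass 70% of its speed; a pose out of reach is approached as far as the arm can. A call with a gripper value outside its range is refused whole. The fingers move at their own pace and stop on an object; "newtons" is the grip in N (left out, the last holds). Time passes only in rows, so rows that repeat a pose let the fingers close. It gives the time, the measured TCP pose, the force and the opening at its end, in the units of the state.
- r.get_state(): the state, without advancing time (a new reading comes with each control period).
- eyes.snapshot(name): name is "scene" or "side" or "wrist"; returns (picture, depth): 400x640x3 uint8, red, green, blue; 400x640 float32, m along the optical axis (not along the pixel's ray), 0 where there is no reading.
- eyes.camera_model(name): a dict with "fx", "fy", "cx", "cy" (pixels), "pose" (4x4, takes a point from camera to world coordinates). Camera axes: x right, y up, looking along -z (the intrinsics and any distortion apply to the point x, -y, -z); pixel columns grow to the right and rows downward; lengths in m; the calibration is good to about 2 mm. A picture is of the moment at which its call begins: read the wrist's pose just before it. camera_model takes no time and is no camera call; for the wrist camera it gives the pose at the moment of the call.
- r.finish_job(): hands the job in, once; it reports no verdict.
The state is a dict: "clock": time; "q": joint angles; "qd": joint speeds; "joint_torque": joint torques, N m; "tool_pos": TCP position; "eef_rot": TCP orientation; "contact_force": force on the tool from outside, world axes, zero at the start; "moment": the same for the moment, N m; "opening": opening from 0.0 (shut) to 1.0 (fully open).
Only numpy, scipy, OpenCV 4.12 (cv2) and the standard library are available. Lean on these libraries where they do the work, as an engineer would, in place of code of your own. Each camera call takes 0.05 s, during which the arm holds its last target.

## Working session

There is one attempt and no reset: what is moved stays moved. The work goes in short steps, Python scripts to look and compute and a tool call to move; the robot and the scene stay as the last step left them, time stands still between calls to the robot, and variables do not carry over. Pictures are saved under pics/ and viewed, and the job is handed in when it is done.

Besides the shell and the picture viewer there is one more tool, called after "Call:" by a JSON object that holds its "api" and its "payload", one argument or row to a line. servo_tool: Moves the arm, as the interface text tells. Its arguments: {"type":"object","properties":{"deltas":{"type":"array","items":{"type":"object","properties":{"dx":{"type":"number"},"dy":{"type":"number"},"dz":{"type":"number"},"ax":{"type":"number"},"ay":{"type":"number"},"az":{"type":"number"},"hand":{"type":"number"}}}},"newtons":{"type":"number"}},"required":["deltas"]}

```bash
ls; mkdir -p pics
cat > h.py <<'E'
import numpy as np, cv2, json
from plant import r, eyes
def snap(name,fn):
    m=eyes.camera_model(name); p,d=eyes.snapshot(name)
    cv2.imwrite(f'pics/{fn}.png',p[:,:,::-1]); np.savez(f'pics/{fn}.npz',p=p,d=d,**{k:np.array(v) for k,v in m.items() if not isinstance(v,str) and v is not None})
    return p,d,m
def load(fn): return np.load(f'pics/{fn}.npz')
def ray(m,u,v):
    P=np.array(m['pose']); c=np.array([(u-m['cx'])/m['fx'],-(v-m['cy'])/m['fy'],-1.]); return P[:3,3],P[:3,:3]@c
def onplane(m,u,v,z):
    o,d=ray(m,u,v); return o+d*(z-o[2])/d[2]
def pt(m,u,v,dep):
    o,d=ray(m,u,v); return o+d*dep
E
python3 - <<'E'
from h import *
s=r.get_state(); print(s)
for n in ['scene','side','wrist']:
    p,d,m=snap(n,n+'0'); print(n,{k:(np.round(v,3).tolist() if not isinstance(v,str) else v) for k,v in m.items()})
E
```

```text
pics
{'clock': 0.0, 'q': array([ 0.03380711,  0.68999172, -0.19452993,  1.56636305,  0.15729307,
        0.90250519, -0.21512748]), 'qd': array([-0.00025337,  0.0014203 , -0.00114875,  0.00137194,  0.00057092,
       -0.00220027, -0.00145172]), 'joint_torque': array([ 3.38560185e-04, -5.27571630e+01, -1.26686912e+00, -1.53434461e+01,
       -5.26333472e-02,  6.56995355e-03,  1.65937727e-04]), 'tool_pos': array([ 6.24398370e-01, -4.18744550e-05,  2.62900506e-01]), 'eef_rot': array([ 7.07085196e-01,  7.07127744e-01, -7.04600252e-04, -6.18440037e-04]), 'contact_force': array([ 0.75573033, -0.97006029,  0.22992345]), 'moment': array([-0.02045601,  0.01153439, -0.04050136]), 'opening': 1.005173300000095}
scene {'fx': 407.15, 'fy': 407.15, 'cx': 316.003, 'cy': 197.609, 'pose': [[0.627, -0.488, 0.607, 1.269], [0.779, 0.407, -0.478, -0.537], [-0.014, 0.772, 0.635, 0.872], [0.0, 0.0, 0.0, 1.0]]}
side {'fx': 444.972, 'fy': 444.972, 'cx': 324.325, 'cy': 194.964, 'pose': [[-0.998, 0.049, -0.039, 0.544], [-0.063, -0.737, 0.673, 0.72], [0.004, 0.674, 0.739, 0.909], [0.0, 0.0, 0.0, 1.0]]}
wrist {'fx': 291.275, 'fy': 291.275, 'cx': 318.438, 'cy': 201.99, 'pose': [[1.0, -0.0, 0.002, 0.623], [-0.0, 0.951, 0.31, 0.082], [-0.001, -0.31, 0.951, 0.384], [0.0, 0.0, 0.0, 1.0]]}
```

View pics/scene0.png

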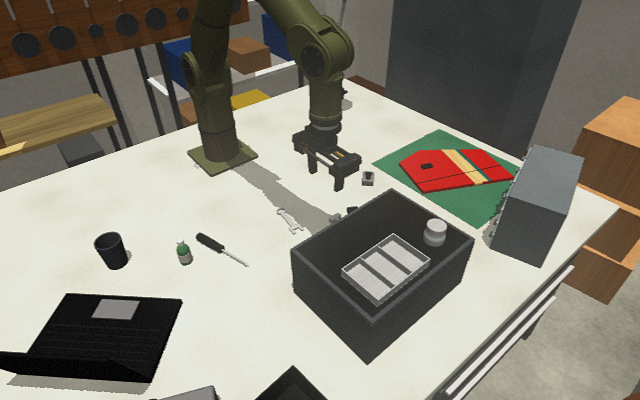

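View pics/side0.png

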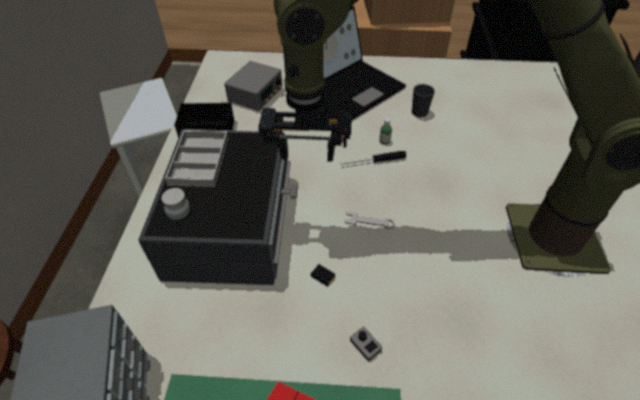

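View pics/wrist0.png

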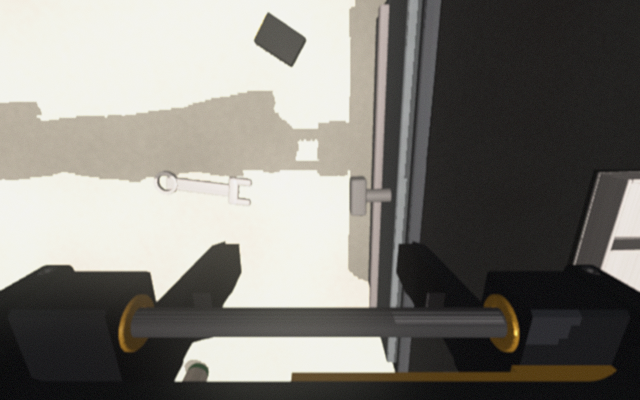

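Run:
```python
from h import *
a=load('wrist0'); p=a['p'][:,:,::-1]; d=a['d']
c=cv2.resize(p[0:270,330:460],None,fx=4,fy=4,interpolation=cv2.INTER_NEAREST)[:, :]
cv2.imwrite('pics/w0c.png',cv2.resize(p[150:250,330:460],None,fx=6,fy=6,interpolation=cv2.INTER_NEAREST))
for v in (20,100,190,240):
    for u in range(340,470,6):
        if d[v,u]>0: print(v,u,np.round(pt(a,u,v,d[v,u]),4))
```

```text
20 340 [6.476e-01 1.771e-01 6.000e-04]
20 346 [ 6.546e-01  1.774e-01 -5.000e-04]
20 352 [ 0.6616  0.1776 -0.0015]
20 358 [ 6.684e-01  1.773e-01 -2.000e-04]
20 364 [ 6.753e-01  1.773e-01 -1.000e-04]
20 370 [6.821e-01 1.771e-01 5.000e-04]
20 376 [0.6862 0.173  0.0172]
20 382 [0.6811 0.1577 0.0788]
20 388 [0.6866 0.1576 0.0789]
20 394 [0.6838 0.1484 0.1159]
20 400 [0.6836 0.1434 0.1362]
20 406 [0.684  0.1395 0.1517]
20 412 [0.6879 0.1392 0.1528]
20 418 [0.692  0.1392 0.153 ]
20 424 [0.6924 0.1362 0.1651]
20 430 [0.6967 0.1364 0.1641]
20 436 [0.7003 0.1362 0.165 ]
20 442 [0.7037 0.1358 0.1665]
20 448 [0.708  0.1361 0.1655]
20 454 [0.7111 0.1356 0.1675]
20 460 [0.7152 0.1357 0.1669]
20 466 [0.7194 0.1359 0.1663]
100 340 [ 0.6496  0.0902 -0.0008]
100 346 [ 0.6571  0.0902 -0.0008]
100 352 [0.6644 0.0902 0.0011]
100 358 [0.672  0.0902 0.    ]
100 364 [0.6793 0.0902 0.0008]
100 370 [ 6.87e-01  9.02e-02 -6.00e-04]
100 376 [0.6803 0.0885 0.0763]
100 382 [0.6859 0.0885 0.0779]
100 388 [0.685  0.0878 0.1087]
100 394 [0.6854 0.0873 0.1292]
100 400 [0.6854 0.0869 0.1479]
100 406 [0.6884 0.0868 0.15
[... 1085 characters left out ...]
-1.000e-04]
240 352 [ 0.6713 -0.1012  0.    ]
240 358 [ 6.800e-01 -1.014e-01 -3.000e-04]
240 364 [ 0.6885 -0.1009  0.0008]
240 370 [ 0.6925 -0.0894  0.0249]
240 376 [ 0.6892 -0.064   0.0783]
240 382 [ 0.6889 -0.0495  0.1086]
240 388 [ 0.6888 -0.0381  0.1327]
240 394 [ 0.6891 -0.029   0.1517]
240 400 [ 0.6938 -0.0281  0.1536]
240 406 [ 0.6962 -0.0239  0.1623]
240 412 [ 0.6999 -0.0222  0.1659]
240 418 [ 0.7053 -0.0228  0.1647]
240 424 [ 0.7092 -0.0215  0.1674]
240 430 [ 0.7148 -0.0223  0.1659]
240 436 [ 0.7195 -0.022   0.1664]
240 442 [ 0.7243 -0.0219  0.1666]
240 448 [ 0.7295 -0.0222  0.1661]
240 454 [ 0.7345 -0.0223  0.1658]
240 460 [ 0.7391 -0.0219  0.1665]
240 466 [ 0.7441 -0.022   0.1663]
```

View pics/w0c.png

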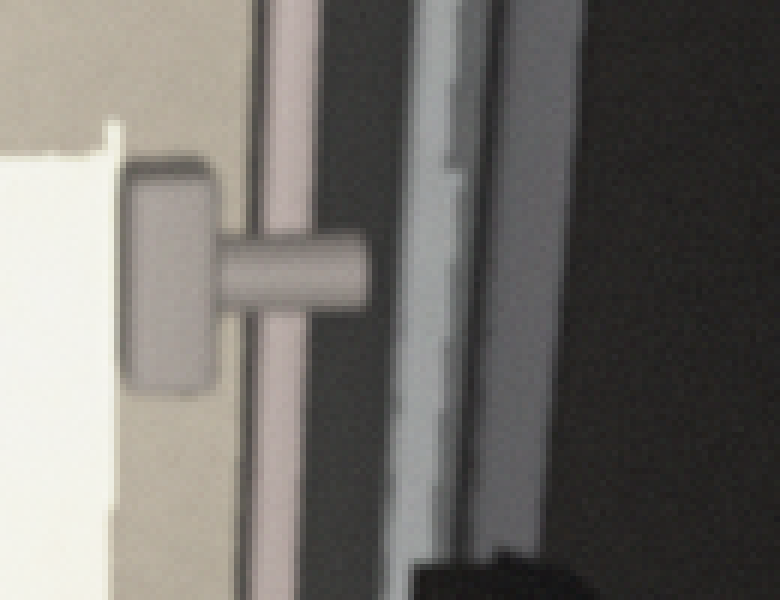

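Run:
```python
from h import *
a=load('wrist0'); p=a['p'][:,:,::-1]; d=a['d']
for u,v in [(350.8,197),(365.8,197),(358,178.7),(358,215.3)]: print(np.round(onplane(a,u,v,.138),4))
# front face points: z .085-.125
v,u=np.mgrid[0:260,365:420]; P=np.array([pt(a,uu,vv,d[vv,uu]) for uu,vv in zip(u.ravel(),v.ravel())])
m=(P[:,2]>.095)&(P[:,2]<.15)&(abs(P[:,1]-.012)>.015)&(P[:,0]>.675); Q=P[m]; 
k=np.polyfit(Q[:,1],Q[:,0],1); e=Q[:,0]-np.polyval(k,Q[:,1]); Q=Q[abs(e)<.002]; k=np.polyfit(Q[:,1],Q[:,0],1); print(k,len(Q),np.std(Q[:,0]-np.polyval(k,Q[:,1])))
# wide scene chest points from scene cam
```

```text
[0.6515 0.0062 0.138 ]
[0.6648 0.0062 0.138 ]
[0.6572 0.0228 0.138 ]
[ 0.6586 -0.0111  0.138 ]
[-0.02617536  0.68746699] 3422 0.00016808892035462364
```

Call:
{"api": "servo_tool", "payload": {
  "deltas": [
    {"dx": 0.02, "dy": 0.1, "dz": 0.1, "az": -1.7, "hand": 70},
    {"dx": 0.04, "dy": 0.2, "dz": 0.2, "az": -3.4, "hand": 70},
    {"dx": 0.06, "dy": 0.3, "dz": 0.3, "az": -5.1, "hand": 70},
    {"dx": 0.08, "dy": 0.4, "dz": 0.45, "az": -6.8, "hand": 70},
    {"dx": 0.1, "dy": 0.5, "dz": 0.6, "az": -8.5, "hand": 70},
    {"dx": 0.1, "dy": 0.56, "dz": 0.7, "az": -10.2, "hand": 70},
    {"dx": 0.1, "dy": 0.56, "dz": 0.8, "az": -11.9, "hand": 70},
    {"dx": 0.1, "dy": 0.56, "dz": 0.9, "az": -13.6, "hand": 70},
    {"dx": 0.1, "dy": 0.56, "dz": 0.9, "az": -15.25, "hand": 70},
    {"dx": 0.1, "dy": 0.56, "dz": 0.9, "az": -15.25, "hand": 70}
  ]
}}

```text
schema error: expected keys dx, dy, dz, ax, ay, az, hand
```

Call:
{"api": "servo_tool", "payload": {
  "deltas": [
    {"dx": 0.02, "dy": 0.1, "dz": 0.1, "ax": 0, "ay": 0, "az": -1.7, "hand": 70},
    {"dx": 0.04, "dy": 0.2, "dz": 0.2, "ax": 0, "ay": 0, "az": -3.4, "hand": 70},
    {"dx": 0.06, "dy": 0.3, "dz": 0.3, "ax": 0, "ay": 0, "az": -5.1, "hand": 70},
    {"dx": 0.08, "dy": 0.4, "dz": 0.45, "ax": 0, "ay": 0, "az": -6.8, "hand": 70},
    {"dx": 0.1, "dy": 0.5, "dz": 0.6, "ax": 0, "ay": 0, "az": -8.5, "hand": 70},
    {"dx": 0.1, "dy": 0.56, "dz": 0.7, "ax": 0, "ay": 0, "az": -10.2, "hand": 70},
    {"dx": 0.1, "dy": 0.56, "dz": 0.8, "ax": 0, "ay": 0, "az": -11.9, "hand": 70},
    {"dx": 0.1, "dy": 0.56, "dz": 0.9, "ax": 0, "ay": 0, "az": -13.6, "hand": 70},
    {"dx": 0.1, "dy": 0.56, "dz": 0.9, "ax": 0, "ay": 0, "az": -15.25, "hand": 70},
    {"dx": 0.1, "dy": 0.56, "dz": 0.9, "ax": 0, "ay": 0, "az": -15.25, "hand": 70}
  ]
}}

```text
clock: 1.4
tool_pos: [0.6584, 0.0057, 0.2092]
eef_rot: [-0.012, 1.0, 0.0, -0.0]
contact_force: [0.4, 0.9, -0.4]
opening: 0.795
```

Call:
{"api": "servo_tool", "payload": {
  "deltas": [
    {"dx": 0, "dy": 0, "dz": 0.3, "ax": 0, "ay": 0, "az": 0, "hand": 70},
    {"dx": 0, "dy": 0, "dz": 0.6, "ax": 0, "ay": 0, "az": 0, "hand": 70},
    {"dx": 0, "dy": 0, "dz": 0.9, "ax": 0, "ay": 0, "az": 0, "hand": 70},
    {"dx": 0, "dy": 0, "dz": 1.1, "ax": 0, "ay": 0, "az": 0, "hand": 70},
    {"dx": 0, "dy": 0, "dz": 1.2, "ax": 0, "ay": 0, "az": 0, "hand": 70},
    {"dx": 0, "dy": 0, "dz": 1.2, "ax": 0, "ay": 0, "az": 0, "hand": 25},
    {"dx": 0, "dy": 0, "dz": 1.2, "ax": 0, "ay": 0, "az": 0, "hand": 25},
    {"dx": 0, "dy": 0, "dz": 1.2, "ax": 0, "ay": 0, "az": 0, "hand": 25},
    {"dx": 0, "dy": 0, "dz": 1.2, "ax": 0, "ay": 0, "az": 0, "hand": 25},
    {"dx": 0, "dy": 0, "dz": 1.2, "ax": 0, "ay": 0, "az": 0, "hand": 25}
  ],
  "newtons": 30
}}

```text
clock: 2.65
tool_pos: [0.659, 0.0042, 0.1382]
eef_rot: [-0.012, 1.0, -0.001, 0.0]
contact_force: [-0.2, -4.3, 3.7]
opening: 0.379
```

Call:
{"api": "servo_tool", "payload": {
  "deltas": [
    {"dx": 0.15, "dy": -0.02, "dz": 0, "ax": 0, "ay": 0, "az": 0, "hand": 25},
    {"dx": 0.45, "dy": -0.02, "dz": 0, "ax": 0, "ay": 0, "az": 0, "hand": 25},
    {"dx": 0.85, "dy": -0.02, "dz": 0, "ax": 0, "ay": 0, "az": 0, "hand": 25},
    {"dx": 1.3, "dy": -0.02, "dz": 0, "ax": 0, "ay": 0, "az": 0, "hand": 25},
    {"dx": 1.75, "dy": -0.02, "dz": 0, "ax": 0, "ay": 0, "az": 0, "hand": 25},
    {"dx": 2.2, "dy": -0.02, "dz": 0, "ax": 0, "ay": 0, "az": 0, "hand": 25},
    {"dx": 2.6, "dy": -0.02, "dz": 0, "ax": 0, "ay": 0, "az": 0, "hand": 25},
    {"dx": 2.95, "dy": -0.02, "dz": 0, "ax": 0, "ay": 0, "az": 0, "hand": 25},
    {"dx": 3.2, "dy": -0.02, "dz": 0, "ax": 0, "ay": 0, "az": 0, "hand": 25},
    {"dx": 3.33, "dy": -0.02, "dz": 0, "ax": 0, "ay": 0, "az": 0, "hand": 25}
  ]
}}

```text
clock: 3.9
tool_pos: [0.4588, -0.0011, 0.1381]
eef_rot: [-0.013, 1.0, -0.001, 0.0]
contact_force: [15.8, -6.5, -7.1]
opening: 0.38
```

Call:
{"api": "servo_tool", "payload": {
  "deltas": [
    {"dx": 0.05, "dy": 0, "dz": 0, "ax": 0, "ay": 0, "az": 0, "hand": 25},
    {"dx": 0.07, "dy": 0, "dz": 0, "ax": 0, "ay": 0, "az": 0, "hand": 25},
    {"dx": 0.07, "dy": 0, "dz": 0, "ax": 0, "ay": 0, "az": 0, "hand": 25}
  ]
}}

```text
clock: 4.28
tool_pos: [0.4588, -0.0012, 0.1381]
eef_rot: [-0.012, 1.0, 0.0, 0.003]
contact_force: [8.8, -6.1, -4.8]
opening: 0.375
```

Call:
{"api": "servo_tool", "payload": {
  "deltas": [
    {"dx": -0.07, "dy": 0, "dz": 0, "ax": 0, "ay": 0, "az": 0, "hand": 70},
    {"dx": -0.07, "dy": 0, "dz": 0, "ax": 0, "ay": 0, "az": 0, "hand": 70},
    {"dx": -0.07, "dy": 0, "dz": 0, "ax": 0, "ay": 0, "az": 0, "hand": 70},
    {"dx": -0.07, "dy": 0, "dz": -0.3, "ax": 0, "ay": 0, "az": 0, "hand": 70},
    {"dx": -0.07, "dy": 0, "dz": -0.8, "ax": 0, "ay": 0, "az": 0, "hand": 70},
    {"dx": -0.4, "dy": 0, "dz": -1.4, "ax": 0, "ay": 0, "az": 0, "hand": 70},
    {"dx": -0.8, "dy": 0, "dz": -1.8, "ax": 0, "ay": 0, "az": 0, "hand": 70},
    {"dx": -1, "dy": 0, "dz": -2, "ax": 0, "ay": 0, "az": 0, "hand": 70},
    {"dx": -1, "dy": 0, "dz": -2, "ax": 0, "ay": 0, "az": 0, "hand": 70}
  ]
}}

```text
clock: 5.4
tool_pos: [0.5152, 0.0015, 0.2582]
eef_rot: [-0.013, 1.0, 0.0, 0.001]
contact_force: [-0.1, 0.3, 0.2]
opening: 0.795
```

Run:
```python
from h import *
s=r.get_state(); print(s['clock'],s['tool_pos'],s['eef_rot'],s['contact_force'],s['q'])
for n in ['scene','wrist']: snap(n,n+'1')
```

```text
5.4 [0.51523503 0.00150733 0.25818325] [-1.30482083e-02  9.99914415e-01  3.96419700e-04  8.66467752e-04] [-0.06621956  0.34978552  0.15038962] [ 0.31932269  0.61954731 -0.66764882  1.88679597  0.5175906   0.81237264
  0.97303638]
```

View pics/wrist1.png

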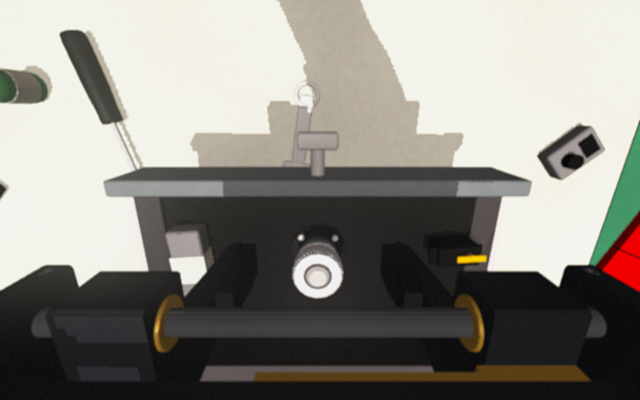

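View pics/scene1.png

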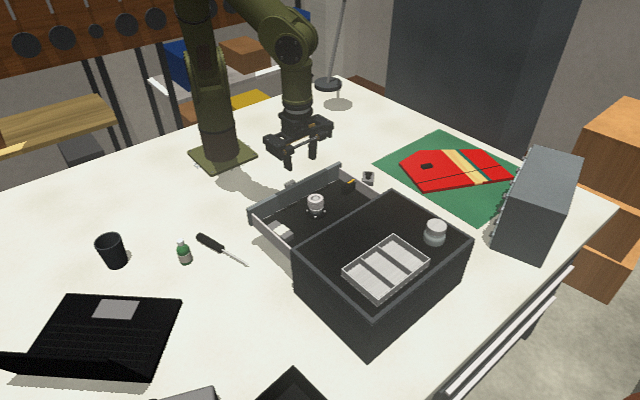

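Run:
```python
from h import *
a=load('wrist1'); p=a['p'][:,:,::-1]; d=a['d']
cv2.imwrite('pics/w1c.png',cv2.resize(p[220:310,250:390],None,fx=5,fy=5,interpolation=cv2.INTER_CUBIC))
v,u=np.mgrid[225:305,285:350]; P=np.array([pt(a,uu,vv,d[vv,uu]) for uu,vv in zip(u.ravel(),v.ravel())])
m=(P[:,2]>.147)&(P[:,2]<.156); Q=P[m]; print(len(Q),np.median(Q[:,2]),Q.min(0),Q.max(0))
g=np.column_stack([u.ravel()[m],v.ravel()[m]]).astype(np.float32)
c,rad=cv2.minEnclosingCircle((Q[:,:2]*1000).astype(np.float32)); print('circle',c,rad,np.percentile(P[:,2],[5,50,95]))
for n,box in (('white',(165,225,220,260)),('black',(425,230,490,268))):
    v,u=np.mgrid[box[1]:box[3],box[0]:box[2]]; P=np.array([pt(a,x,y,d[y,x]) for x,y in zip(u.ravel(),v.ravel())]); P=P[(P[:,2]>.1)&(P[:,2]<.18)]; print(n,P.min(0).round(3),P.max(0).round(3))
# handle bar top
v,u=np.mgrid[125:155,290:345]; P=np.array([pt(a,x,y,d[y,x]) for x,y in zip(u.ravel(),v.ravel())]); P=P[(P[:,2]>.136)&(P[:,2]<.142)]; print('bar',P.min(0),P.max(0),P.mean(0))
```

```text
1609 0.1504881177803401 [ 0.55381512 -0.01899801  0.14700508] [0.59751    0.0255313  0.15300915]
circle (576.1842651367188, 3.025702953338623) 23.144105911254883 [0.09732364 0.10184001 0.15154647]
white [ 0.548 -0.158  0.1  ] [ 0.591 -0.109  0.121]
black [0.537 0.112 0.1  ] [0.593 0.165 0.138]
bar [ 0.45085396 -0.01649002  0.13601897] [0.46917312 0.01702087 0.13987782] [4.57880872e-01 8.34578128e-05 1.37914191e-01]
```

View pics/w1c.png

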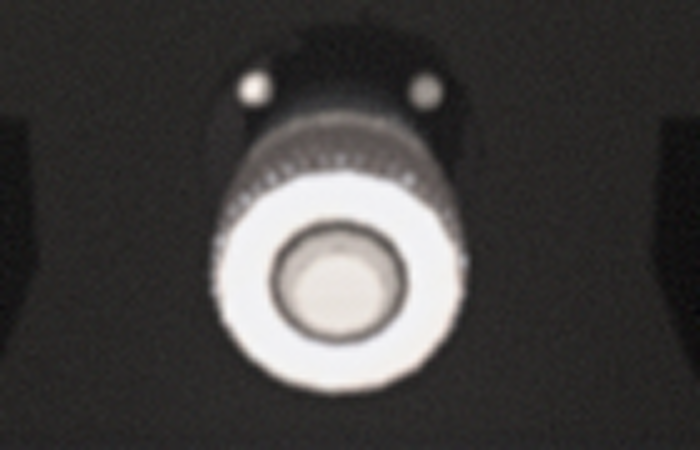

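Run:
```python
from h import *
a=load('wrist1')
for u,v in [(292.6,276),(343.4,276),(318,254),(318,298.4)]: print(np.round(onplane(a,u,v,.151),4))
```

```text
[ 0.5766 -0.019   0.151 ]
[0.5754 0.0265 0.151 ]
[0.554  0.0032 0.151 ]
[0.5996 0.0043 0.151 ]
```

Call:
{"api": "servo_tool", "payload": {
  "deltas": [
    {"dx": -0.5, "dy": 0.01, "dz": 0.2, "ax": 0, "ay": 0, "az": 0, "hand": 70},
    {"dx": -1.03, "dy": 0.01, "dz": 0.5, "ax": 0, "ay": 0, "az": 0, "hand": 70},
    {"dx": -1.03, "dy": 0.01, "dz": 0.9, "ax": 0, "ay": 0, "az": 0, "hand": 70},
    {"dx": -1.03, "dy": 0.01, "dz": 1.3, "ax": 0, "ay": 0, "az": 0, "hand": 70},
    {"dx": -1.03, "dy": 0.01, "dz": 1.6, "ax": 0, "ay": 0, "az": 0, "hand": 70},
    {"dx": -1.03, "dy": 0.01, "dz": 1.8, "ax": 0, "ay": 0, "az": 0, "hand": 70},
    {"dx": -1.03, "dy": 0.01, "dz": 1.87, "ax": 0, "ay": 0, "az": 0, "hand": 70},
    {"dx": -1.03, "dy": 0.01, "dz": 1.87, "ax": 0, "ay": 0, "az": 0, "hand": 70}
  ]
}}

```text
clock: 6.5
tool_pos: [0.5766, 0.0034, 0.1457]
eef_rot: [-0.013, 1.0, 0.0, 0.0]
contact_force: [-0.2, -0.4, 0.7]
opening: 0.791
```

Call:
{"api": "servo_tool", "payload": {
  "deltas": [
    {"dx": 0, "dy": 0, "dz": 0, "ax": 0, "ay": 0, "az": 0, "hand": 38},
    {"dx": 0, "dy": 0, "dz": 0, "ax": 0, "ay": 0, "az": 0, "hand": 38},
    {"dx": 0, "dy": 0, "dz": 0, "ax": 0, "ay": 0, "az": 0, "hand": 38},
    {"dx": 0, "dy": 0, "dz": 0, "ax": 0, "ay": 0, "az": 0, "hand": 38},
    {"dx": 0, "dy": 0, "dz": 0, "ax": 0, "ay": 0, "az": 0, "hand": 38},
    {"dx": 0, "dy": 0, "dz": 0.03, "ax": 0, "ay": 0, "az": 0, "hand": 38}
  ],
  "newtons": 20
}}

```text
clock: 7.25
tool_pos: [0.5769, 0.0028, 0.1449]
eef_rot: [-0.013, 1.0, -0.001, 0.001]
contact_force: [-2.8, -3.2, 18.5]
opening: 0.517
```

Call:
{"api": "servo_tool", "payload": {
  "deltas": [
    {"dx": 0, "dy": 0, "dz": -0.02, "ax": 0, "ay": 0, "az": 0.6, "hand": 38},
    {"dx": 0, "dy": 0, "dz": -0.02, "ax": 0, "ay": 0, "az": 1.2, "hand": 38},
    {"dx": 0, "dy": 0, "dz": -0.02, "ax": 0, "ay": 0, "az": 1.8, "hand": 38},
    {"dx": 0, "dy": 0, "dz": -0.02, "ax": 0, "ay": 0, "az": 2.4, "hand": 38},
    {"dx": 0, "dy": 0, "dz": -0.02, "ax": 0, "ay": 0, "az": 3, "hand": 38},
    {"dx": 0, "dy": 0, "dz": -0.02, "ax": 0, "ay": 0, "az": 3, "hand": 38}
  ]
}}

```text
clock: 8.0
tool_pos: [0.5766, 0.0033, 0.1458]
eef_rot: [0.144, 0.99, -0.0, 0.0]
contact_force: [-1.5, -1.4, 8.0]
opening: 0.517
```

Run:
```python
from h import *
s=r.get_state(); print(s['clock'],s['tool_pos'],s['eef_rot'],s['contact_force'],s['moment'],s['q'][6])
```

```text
8.0 [0.57661415 0.00329068 0.14576523] [ 1.43780464e-01  9.89609491e-01 -1.91628447e-04  4.43045826e-04] [-1.48255071 -1.41573836  8.01701981] [-0.23776688  0.29834497 -0.02179138] 0.6586163170278017
```

Call:
{"api": "servo_tool", "payload": {
  "deltas": [
    {"dx": 0, "dy": 0, "dz": 0, "ax": 0, "ay": 0, "az": 0.6, "hand": 38},
    {"dx": 0, "dy": 0, "dz": 0, "ax": 0, "ay": 0, "az": 1.2, "hand": 38},
    {"dx": 0, "dy": 0, "dz": 0, "ax": 0, "ay": 0, "az": 1.8, "hand": 38},
    {"dx": 0, "dy": 0, "dz": 0, "ax": 0, "ay": 0, "az": 2, "hand": 38},
    {"dx": 0, "dy": 0, "dz": 0, "ax": 0, "ay": 0, "az": 2, "hand": 38}
  ]
}}

```text
clock: 8.62
tool_pos: [0.577, 0.0039, 0.145]
eef_rot: [0.246, 0.969, 0.001, 0.0]
contact_force: [2.0, -0.4, -0.8]
opening: 0.519
```

```bash
cat > st.py <<'E'
from h import *
from scipy.spatial.transform import Rotation as R
s=r.get_state(); M=R.from_quat(s['eef_rot']).as_matrix()
print(s['clock'],s['tool_pos'].round(4),'jaw yaw deg',np.degrees(np.arctan2(M[1,1],M[0,1])).round(2),s['contact_force'].round(1),s['moment'].round(2),round(s['q'][6],3),round(s['opening']*88.1,1))
E
python3 st.py
```

```text
8.625 [0.577  0.0039 0.145 ] jaw yaw deg 61.56 [ 2.  -0.4 -0.8] [ 0.11 -0.43  0.01] 0.505 45.8
```

Call:
{"api": "servo_tool", "payload": {
  "deltas": [
    {"dx": 0, "dy": 0, "dz": 0.02, "ax": 0, "ay": 0, "az": 0, "hand": 38},
    {"dx": 0, "dy": 0, "dz": 0.04, "ax": 0, "ay": 0, "az": 0, "hand": 38},
    {"dx": 0, "dy": 0, "dz": 0.05, "ax": 0, "ay": 0, "az": 0, "hand": 38},
    {"dx": 0, "dy": 0, "dz": 0.05, "ax": 0, "ay": 0, "az": 0, "hand": 38}
  ]
}}

```text
clock: 9.12
tool_pos: [0.5774, 0.0036, 0.1427]
eef_rot: [0.246, 0.969, 0.001, 0.001]
contact_force: [2.2, 0.8, 5.3]
opening: 0.518
```

```bash
python3 st.py
```

```text
9.125 [0.5774 0.0036 0.1427] jaw yaw deg 61.49 [2.2 0.8 5.3] [ 0.19 -0.49 -0.18] 0.501 45.6
```

Call:
{"api": "servo_tool", "payload": {
  "deltas": [
    {"dx": 0, "dy": 0, "dz": 0.02, "ax": 0, "ay": 0, "az": 0.2, "hand": 38},
    {"dx": 0, "dy": 0, "dz": 0.04, "ax": 0, "ay": 0, "az": 0.2, "hand": 38},
    {"dx": 0, "dy": 0, "dz": 0.06, "ax": 0, "ay": 0, "az": 0.2, "hand": 38},
    {"dx": 0, "dy": 0, "dz": 0.07, "ax": 0, "ay": 0, "az": 0.2, "hand": 38},
    {"dx": 0, "dy": 0, "dz": 0.07, "ax": 0, "ay": 0, "az": 0.2, "hand": 38}
  ],
  "newtons": 35
}}

```text
clock: 9.75
tool_pos: [0.5774, 0.0035, 0.1385]
eef_rot: [0.256, 0.967, 0.001, 0.001]
contact_force: [2.5, -0.1, 5.4]
opening: 0.512
```

```bash
python3 st.py
python3 - <<'E'
from h import *
for n in ['scene','side','wrist']: snap(n,n+'2')
a=load('wrist2'); cv2.imwrite('pics/w2c.png',cv2.resize(a['p'][180:380,220:420,::-1],None,fx=3,fy=3,interpolation=cv2.INTER_CUBIC))
E
```

```text
9.75 [0.5774 0.0035 0.1385] jaw yaw deg 60.31 [ 2.5 -0.1  5.4] [ 0.1  -0.42 -0.05] 0.483 45.1
```

View pics/wrist2.png

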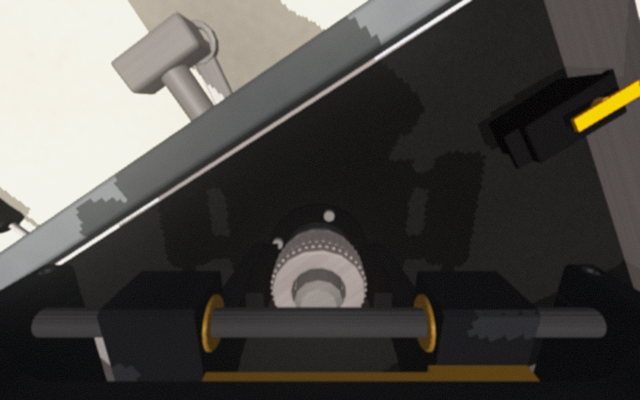

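View pics/scene2.png

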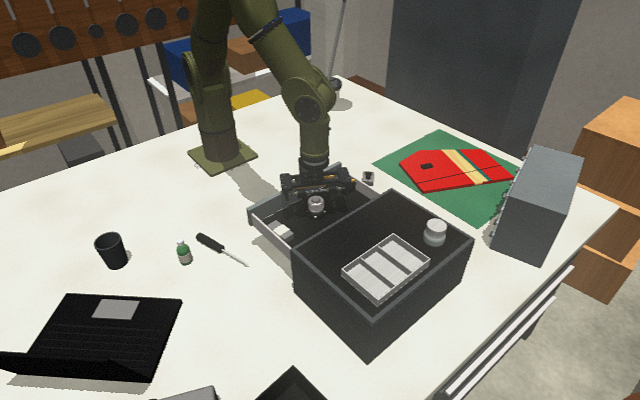

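Call:
{"api": "servo_tool", "payload": {
  "deltas": [
    {"dx": 0, "dy": 0, "dz": 0.02, "ax": 0, "ay": 0, "az": 0, "hand": 38},
    {"dx": 0, "dy": 0, "dz": 0.04, "ax": 0, "ay": 0, "az": 0, "hand": 38},
    {"dx": 0, "dy": 0, "dz": 0.06, "ax": 0, "ay": 0, "az": 0, "hand": 38},
    {"dx": 0, "dy": 0, "dz": 0.075, "ax": 0, "ay": 0, "az": 0, "hand": 38},
    {"dx": 0, "dy": 0, "dz": 0.085, "ax": 0, "ay": 0, "az": 0, "hand": 38},
    {"dx": 0, "dy": 0, "dz": 0.085, "ax": 0, "ay": 0, "az": 0, "hand": 38}
  ]
}}

```text
clock: 10.65
tool_pos: [0.5776, 0.0035, 0.1351]
eef_rot: [0.256, 0.967, 0.0, 0.002]
contact_force: [-0.9, -0.7, 19.4]
opening: 0.514
```

```bash
python3 st.py
```

```text
10.65 [0.5776 0.0035 0.1351] jaw yaw deg 60.31 [-0.9 -0.7 19.4] [-0.08  0.24  0.02] 0.478 45.3
```

Run:
```python
from h import *
for n in ['scene','side','wrist']: snap(n,n+'3')
a=load('wrist3'); d=a['d']
for v in range(268,310,4):
    print(v,[ (u,pt(a,u,v,d[v,u])[2].round(4)) for u in (280,285,300,318,336,350,355)])
# before
b=load('wrist2'); print('before',[pt(b,u,v,b['d'][v,u])[2].round(4) for u,v in ((284,290),(318,268),(352,290),(318,295))])
cv2.imwrite('pics/w3c.png',cv2.resize(a['p'][200:320,250:390,::-1],None,fx=5,fy=5,interpolation=cv2.INTER_CUBIC))
c=load('scene3'); dd=c['d']; P=[]
for v in range(190,225):
    for u in range(300,335):
        q=pt(c,u,v,dd[v,u]); P.append(q)
P=np.array(P); m=(np.hypot(P[:,0]-.577,P[:,1]-.0035)<.021)&(np.hypot(P[:,0]-.577,P[:,1]-.0035)>.0135)&(P[:,2]<.16); print(np.percentile(P[m][:,2],[50,75,90,97]))
m=(np.hypot(P[:,0]-.577,P[:,1]-.0035)<.009)&(P[:,2]<.165); print(np.percentile(P[m][:,2],[50,75,90,97]))
s0=load('side0')['p'].astype(int); s3=load('side3')['p'].astype(int)
cv2.imwrite('pics/sd.png',np.hstack([s3[100:380,270:450,::-1],s0[100:380,270:450,::-1]]).astype(np.uint8))
```

```text
268 [(280, np.float64(0.1382)), (285, np.float64(0.1398)), (300, np.float64(0.1408)), (318, np.float64(0.1394)), (336, np.float64(0.1397)), (350, np.float64(0.1404)), (355, np.float64(0.1404))]
272 [(280, np.float64(0.1383)), (285, np.float64(0.1399)), (300, np.float64(0.1395)), (318, np.float64(0.1388)), (336, np.float64(0.1389)), (350, np.float64(0.1401)), (355, np.float64(0.1403))]
276 [(280, np.float64(0.1398)), (285, np.float64(0.1411)), (300, np.float64(0.1356)), (318, np.float64(0.1427)), (336, np.float64(0.1354)), (350, np.float64(0.1403)), (355, np.float64(0.1394))]
280 [(280, np.float64(0.1401)), (285, np.float64(0.1406)), (300, np.float64(0.1384)), (318, np.float64(0.1453)), (336, np.float64(0.1388)), (350, np.float64(0.1401)), (355, np.float64(0.1399))]
284 [(280, np.float64(0.1401)), (285, np.float64(0.14)), (300, np.float64(0.1422)), (318, np.float64(0.1486)), (336, np.float64(0.143)), (350, np.float64(0.1403)), (355, np.float64(0.1397))]
288 [(280, np.float64(0.1399)), (285, np.float64(0.1399)), (300, np.float64(0.145)), (318, np.float64(0.1496)), (336, np.float64(0.14
[... 502 characters left out ...]
, (300, np.float64(0.1495)), (318, np.float64(0.1516)), (336, np.float64(0.1508)), (350, np.float64(0.141)), (355, np.float64(0.1397))]
304 [(280, np.float64(0.1408)), (285, np.float64(0.1399)), (300, np.float64(0.1517)), (318, np.float64(0.1509)), (336, np.float64(0.1507)), (350, np.float64(0.141)), (355, np.float64(0.1406))]
308 [(280, np.float64(0.187)), (285, np.float64(0.1866)), (300, np.float64(0.1879)), (318, np.float64(0.187)), (336, np.float64(0.1877)), (350, np.float64(0.1873)), (355, np.float64(0.1874))]
before [np.float64(0.1444), np.float64(0.1382), np.float64(0.1431), np.float64(0.1505)]
[0.13665973 0.13995256 0.14154351 0.14645727]
[0.14974486 0.15145843 0.15214789 0.15257653]
```

View pics/w3c.png

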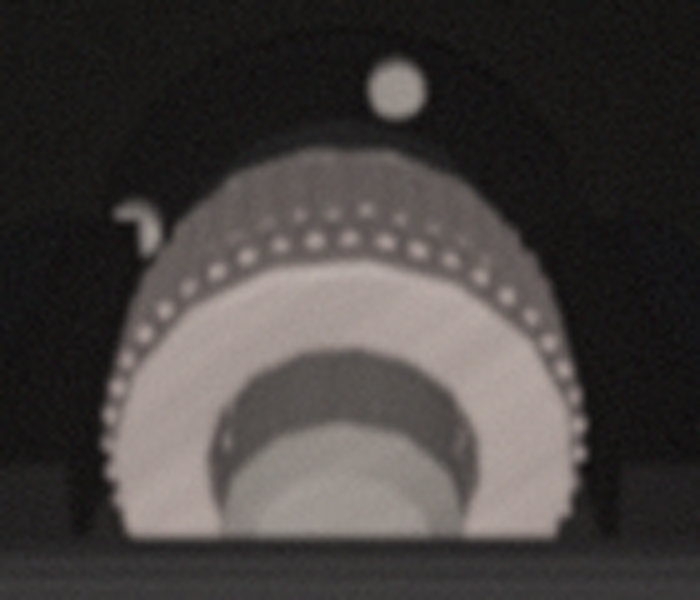

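View pics/side3.png

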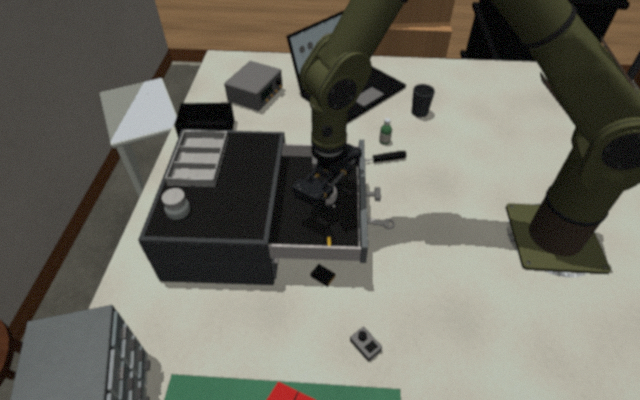

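Call:
{"api": "servo_tool", "payload": {
  "deltas": [
    {"dx": 0, "dy": 0, "dz": 0.01, "ax": 0, "ay": 0, "az": 0, "hand": 38},
    {"dx": 0, "dy": 0, "dz": 0.01, "ax": 0, "ay": 0, "az": 0, "hand": 38},
    {"dx": 0, "dy": 0, "dz": 0.01, "ax": 0, "ay": 0, "az": 0, "hand": 38},
    {"dx": 0, "dy": 0, "dz": 0.01, "ax": 0, "ay": 0, "az": 0, "hand": 38}
  ]
}}

```text
clock: 11.3
tool_pos: [0.5777, 0.0035, 0.135]
eef_rot: [0.256, 0.967, 0.0, 0.002]
contact_force: [-2.6, -0.2, 22.4]
opening: 0.518
```

```bash
python3 st.py
python3 - <<'E'
from h import *
for f in ('wrist1','wrist3'):
    a=load(f); d=a['d']; v,u=np.mgrid[0:300,60:500]; o,_=ray(a,0,0)
    P=np.array([pt(a,x,y,d[y,x]) for x,y in zip(u.ravel(),v.ravel())])
    m=(abs(P[:,2]-.138)<.0015)&(P[:,0]>.44)&(P[:,0]<.47)&(abs(P[:,1])<.03); print(f,'bar',m.sum(),np.percentile(P[m],[2,50,98],axis=0).round(4).tolist())
    m=(abs(P[:,2]-.153)<.002)&(P[:,0]>.47)&(P[:,0]<.51)&(abs(P[:,1])<.05); print('front top',m.sum(),np.percentile(P[m],[2,50,98],axis=0).round(4).tolist())
for c in ('side','scene'):
    a=load(c+'0')['p'].astype(int); b=load(c+'3')['p'].astype(int)
    for nm,(u0,v0,u1,v1) in {'side':{'receiver':(308,258,340,290),'tester':(345,322,388,364),'bottle':(376,118,396,148)},'scene':{'screwdriver':(192,228,252,270),'bottle':(172,236,196,268)}}[c].items():
        print(c,nm,abs(a-b)[v0:v1,u0:u1].mean().round(2))
E
```

```text
11.3 [0.5777 0.0035 0.135 ] jaw yaw deg 60.32 [-2.6 -0.2 22.4] [-0.18  0.51  0.01] 0.478 45.6
wrist1 bar 674 [[0.4513, -0.0164, 0.1367], [0.4577, -0.0001, 0.138], [0.4644, 0.0161, 0.1393]]
front top 2011 [[0.4866, -0.0479, 0.1514], [0.4933, 0.0001, 0.1531], [0.5002, 0.0479, 0.1545]]
wrist3 bar 3663 [[0.4522, -0.0153, 0.1367], [0.4588, 0.0012, 0.1381], [0.4654, 0.0165, 0.1393]]
front top 11433 [[0.4874, -0.0474, 0.1515], [0.4943, 0.0057, 0.1531], [0.5013, 0.0484, 0.1544]]
side receiver 33.69
side tester 12.57
side bottle 11.95
scene screwdriver 7.59
scene bottle 8.08
```

Call:
{"api": "servo_tool", "payload": {
  "deltas": [
    {"dx": 0.02, "dy": -0.012, "dz": 0, "ax": 0, "ay": 0, "az": 0, "hand": 38},
    {"dx": 0.04, "dy": -0.024, "dz": 0, "ax": 0, "ay": 0, "az": 0, "hand": 38},
    {"dx": 0.045, "dy": -0.027, "dz": 0, "ax": 0, "ay": 0, "az": 0, "hand": 38},
    {"dx": 0.045, "dy": -0.027, "dz": 0, "ax": 0, "ay": 0, "az": 0, "hand": 38}
  ]
}}

```text
clock: 11.8
tool_pos: [0.5773, 0.0034, 0.1351]
eef_rot: [0.256, 0.967, 0.001, 0.004]
contact_force: [4.6, -0.0, 17.1]
opening: 0.512
```

```bash
python3 st.py
```

```text
11.8 [0.5773 0.0034 0.1351] jaw yaw deg 60.29 [ 4.6 -0.  17.1] [-0.26 -0.65  0.04] 0.474 45.1
```

Call:
{"api": "servo_tool", "payload": {
  "deltas": [
    {"dx": 0.015, "dy": -0.01, "dz": 0.01, "ax": 0, "ay": 0, "az": 0, "hand": 38},
    {"dx": 0.03, "dy": -0.018, "dz": 0.02, "ax": 0, "ay": 0, "az": 0, "hand": 38},
    {"dx": 0.03, "dy": -0.018, "dz": 0.02, "ax": 0, "ay": 0, "az": 0, "hand": 38},
    {"dx": 0.03, "dy": -0.018, "dz": 0.02, "ax": 0, "ay": 0, "az": 0, "hand": 38}
  ]
}}

```text
clock: 12.3
tool_pos: [0.5772, 0.0034, 0.135]
eef_rot: [0.256, 0.967, 0.002, 0.007]
contact_force: [5.8, -1.3, 21.3]
opening: 0.506
```

```bash
python3 st.py;  python3 - <<'E'
from h import *
snap('wrist','wrist4'); snap('side','side4'); snap('scene','scene4')
a=load('wrist4'); d=a['d']; v,u=np.mgrid[0:300,60:500]
P=np.array([pt(a,x,y,d[y,x]) for x,y in zip(u.ravel(),v.ravel())])
m=(abs(P[:,2]-.138)<.0015)&(P[:,0]>.44)&(P[:,0]<.47)&(abs(P[:,1])<.03); print('bar',np.percentile(P[m],[2,50,98],axis=0).round(4).tolist())
for u,v in ((285,288),(285,284),(350,288),(350,284),(318,298)): print(u,v,pt(a,u,v,d[v,u]).round(4))
def crop(n,x0,y0,x1,y1): return cv2.resize(load(n)['p'][y0:y1,x0:x1,::-1],(390,290),interpolation=cv2.INTER_CUBIC)
cv2.imwrite('pics/cmp.png',np.vstack([np.hstack([crop('side0',300,110,430,370),crop('side4',300,110,430,370)]),np.hstack([crop('scene0',160,190,400,290),crop('scene4',160,190,400,290)])]))
E
python3 st.py
```

```text
12.3 [0.5772 0.0034 0.135 ] jaw yaw deg 60.28 [ 5.8 -1.3 21.3] [-0.35 -1.07  0.  ] 0.471 44.6
bar [[0.4521, -0.0152, 0.1367], [0.4587, 0.0013, 0.138], [0.4653, 0.0166, 0.1393]]
285 288 [ 0.5679 -0.0089  0.1391]
285 284 [ 0.5652 -0.007   0.1406]
350 288 [0.5824 0.0177 0.1402]
350 284 [0.5804 0.0187 0.1402]
318 298 [0.5719 0.0065 0.1521]
12.45 [0.5772 0.0035 0.135 ] jaw yaw deg 60.28 [ 5.7 -1.  22.4] [-0.37 -1.1   0.02] 0.471 45.4
```

View pics/cmp.png

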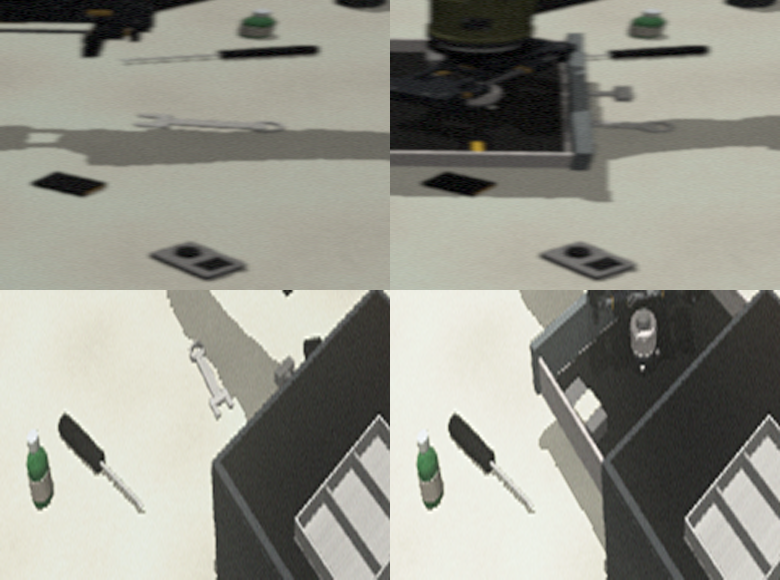

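Call:
{"api": "servo_tool", "payload": {
  "deltas": [
    {"dx": -0.03, "dy": 0.018, "dz": 0, "ax": 0, "ay": 0, "az": 0, "hand": 38},
    {"dx": -0.03, "dy": 0.018, "dz": 0, "ax": 0, "ay": 0, "az": 0, "hand": 38},
    {"dx": -0.03, "dy": 0.018, "dz": 0, "ax": 0, "ay": 0, "az": 0, "hand": 38}
  ]
}}

```text
clock: 12.82
tool_pos: [0.5773, 0.0035, 0.1349]
eef_rot: [0.256, 0.967, 0.001, 0.005]
contact_force: [2.3, -0.6, 26.2]
opening: 0.512
```

```bash
python3 st.py
```

```text
12.825 [0.5773 0.0035 0.1349] jaw yaw deg 60.29 [ 2.3 -0.6 26.2] [-0.38 -0.24  0.06] 0.473 45.1
```

```bash
python3 - <<'E'
from h import *
r.finish_job()
E
python3 st.py
```

```text
the job is handed in; nothing more can be done
the job is handed in; nothing more can be done
```

The drawer is fully open and the collar is pressed home. I handed the job in at about 12.8 s with the gripper still holding it down.

- **Drawer:** I pinched the T-pull and pulled until the drawer stopped. The tool had moved 200 mm by then. While pressing the collar, later readings hinted the drawer might have slid in about 1 mm. I pulled it outward again by the collar, and it did not move further under about 5.8 N, so I take it to be at its stop.
- **Collar:** I gripped it and turned it clockwise about 30° under light downward pressure until it dropped over the pin. I then pressed it about 11 mm down.
- **Last checks:**
  - The last depth readings put the collar's top at about 140 mm and the post's top at about 151 to 152 mm, which matches the home position.
  - The last downward push read about 26 N, against 8 N from the spring. The grip was 35 N.
- **Bystanders:** In the before and after pictures, the receiver, tester, glue bottle, screwdriver and the visible end of the wrench are in the same places. A simple pixel-difference check did flag changes at the objects it covered, most strongly at the receiver. By eye I put these down to the drawer's new shadow. The wrench's other end is under the open drawer and could not be seen.

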